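Flip open the green tea caddy

ROBOT

A 7-joint arm with a two-finger parallel gripper is mounted at the origin on a cart in front of the work surface, level with it; the furniture and walls round the work are solid. World frame = base frame: x ahead of the robot, y to its left, z up, the work surface at z = 0. Lengths are in m, angles in rad, forces in N, time in s.
With the tool pointing down it reaches from about 0.425 to 0.925 m from the base axis. Payload 6.8 kg.
Tool frame: the origin (TCP) lies at the very end of the fingers, on their centre line; the grasp point (between the pads) lies 19 mm behind it (ctrl.pinch_z is the distance from the TCP to the grasp point, in m); z points along the fingers, y is the line along which they close (so a half turn about z gives the same grasp; the last joint's range is limited). The gripper opens to 85 mm and grips with 20 to 120 N. Pads are 22 mm wide; open, the fingers measure 114 mm over their backs; the gripper's body (76 mm by 85 mm) begins 54 mm behind the grasp point. The pads swing forward as they close: fully open they stand 13 mm farther back than shut.
Start: joints at [-1.27, 0.477, 0.022, 1.555, -0.011, 1.109, -0.083], TCP at [0.268, 0.619, 0.231] pointing down, gripper open.
Joint ranges: [-2.96, 2.96], [-0.34, 2.1], [-1.41, 1.46], [0.24, 2.44], [-1.37, 4.51], [0.17, 1.92], [-2.96, 2.96]. Speed limits (rad/s): [2.39, 2.39, 3.14, 3.14, 3.14, 3.14, 3.14].

INTERFACE

Orientations are given as a unit quaternion [w, x, y, z].
In Python, from bench import sense, cams, close_job, ctrl gives the robot as it stands.
- The arm moves only by the shell command python3 -m handwheel 'ROWS'. ROWS is JSON, a list of rows, each a list of 3 entries, a list of its own where there are three numbers: the closure, from -1 (fully open) to 1 (shut), then the shift along the world's x, y, z scaled (see below), then the turn, a rotation vector about the world's x, y, z scaled (see below). In form: [[hand, [x, y, z], [rx, ry, rz]], ...]. A call has 1 to 20 rows; each row shifts and turns the commanded pose from where the row before left it; what a row does not reach is not made up. The controller multiplies each number of a shift by 0.06 m and each number of a turn by 0.1 rad. A row lasts 1/8 s, in which the tool goes at most 62.5 mm and 10.7 degrees, less where a joint would pass 70% of its speed; a pose out of reach is approached as far as the arm can. A call with a number of a shift or a turn outside -1 to 1 is refused whole. A call with a gripper value outside its range is refused whole. The fingers move at their own pace and stop on an object; the grip force is fixed at half the most. Time passes only in rows, so rows that do not move let the fingers close. It gives the time, the measured TCP pose, the force, the opening and the grip force at its end, in the units of the state.
- sense(): the state, without advancing time (a new reading comes with each control period).
- cams.camera(name): name is "side" or "top" or "wrist"; returns the picture (420x560x3 uint8, red, green, blue); there is no depth.
- cams.camera_info(name): a dict with "fovy" (degrees; the focal length in pixels is half the picture's height over the tangent of half this angle, whatever the lens; pixels are square), "cx", "cy" (the principal point, pixels), "R" (3x3) and "t" (3): a world point X has camera coordinates R X + t. Camera axes: x right, y down, z forward; pixel columns grow to the right and rows downward; lengths in m; the calibration is good to about 2 mm. A picture is of the moment at which its call begins: read the wrist's pose just before it. camera_info takes no time and is no camera call; for the wrist camera it gives the pose at the moment of the call.
- close_job(): hands the job in; it is judged then, once.
The state is a dict: "clock": time; "qpos": joint angles; "qvel": joint speeds; "joint_efforts": joint torques, N m; "ee_pos": TCP position; "tcp_rot": TCP orientation; "force": force on the tool from outside, world axes, zero at the start; "moment": the same for the moment, N m; "opening": finger opening in m; "grip_force": force on a finger pad.
Only numpy, scipy, OpenCV 4.12 (cv2) and the standard library are available. Lean on these libraries where they do the work, as an engineer would, in place of code of your own. Each camera call takes 0.05 s, during which the arm holds its last target. There are 200 camera calls.

TASK

Flip open the tea caddy with the green lid: get a fingertip under the lip at the front of the lid and gently push it up and over until it falls back and stays open by itself, then take the hand clear. Do not pinch the lid, and do not lift or shove the caddy; leave the blue-lidded caddy shut and everything else where it stands.

Things in the scene. Friction and masses are not known exactly. Their poses are not given: they have to be found in the camera images.
- green_caddy: tea caddy to be opened: loose white stoneware box, 1.2 to 2 kg, 110 mm deep (its x) x 100 mm wide (its y) x 80 mm high, open-topped, closed by a green lid. Origin: centre of the underside; the underside rests on the worktop, at z = -0.0065. x points level from the front (lip side) to the back (hinge side), y to the left, z up
- blue_caddy: the same caddy with a blue lid; to be left shut. Same size, origin and axes. It stands farther back
- green_lid (a joint): angle of the green lid: 0 is shut (level), grows as it opens upward and backward, 1.95 is its stop (leaning back beyond upright). The hinge is free, the lid (6 mm thick, about 0.16 kg) falls shut below 1.57 and falls open above it
- blue_lid (a joint): angle of the blue lid, likewise; 0 is shut
- green_lip (a point): middle of the front lower edge of the green lid's lip. The lip is a flat 6 mm thick tongue, 40 mm wide along the caddy's y, that juts 25 mm out in front of the caddy's front wall, level with the lid; its underside is 80.5 mm above the caddy's foot when shut, with nothing under it. It is 135 mm from the hinge line
- green_hinge (a point): middle of the green lid's hinge line, at the upper back edge of the caddy; the line runs along the caddy's y
- blue_lip (a point): the same point on the blue lid's lip
- spice_jar: bystander: loose spice jar with a black cap, 41 mm across, 105 mm high, behind the green caddy; origin centre of the underside
- cup: bystander: loose white espresso cup, 62 x 88 x 50 mm, behind the green caddy; origin underside
- garlic: bystander: loose garlic bulb, 56 mm, on the worktop to the left of the green caddy, in front of the blue one; origin underside

How it is judged:
At the end, for the whole second after the job is handed in: the green lid rests open past upright (above 1.8 rad of 1.95) and still; the green caddy stands upright and still within 25 mm of where it was; the blue lid is shut (below 0.05 rad); the blue caddy, spice jar, cup and garlic are within 30 mm of where they were, jar and cup upright (value of joint green_lid above 1.8 rad and velocity of joint green_lid between -0.2 and 0.2 rad/s and value of joint blue_lid below 0.05 rad and angle between green_caddy's own z axis and vertical below 0.05 rad and distance of green_caddy from where it was at the start of the episode below 0.025 m and linear speed of green_caddy below 0.02 m/s and distance of each of blue_caddy, spice_jar, cup, garlic from where it was at the start of the episode below 0.03 m and angle between each of spice_jar, cup's own z axis and vertical below 0.2 rad); the robot touches nothing.
It fails at once if the green caddy or its lid is pinched or pushed hard (over 20 N by the fingers) (contact force between the fingers and green_caddy above 20 N).
It fails at once if the green caddy is shoved more than 25 mm (distance of green_caddy from where it was at the start of the episode above 0.025 m).
It fails at once if the green caddy is lifted or tipped (height (world z) of green_caddy above 0.015 m or angle between green_caddy's own z axis and vertical above 0.2 rad).
It fails at once if the blue lid is opened (value of joint blue_lid above 0.15 rad).
It fails at once if a bystander is knocked away or lifted (distance of any of blue_caddy, spice_jar, cup, garlic from where it was at the start of the episode above 0.03 m).
It also fails if it takes over 35 s, if anything falls off the work surface, if the arm or the gripper's body presses on something with over 40 N, if the wrist force passes 120 N, or if a joint passes its speed limit or range.

## Working session

There is one attempt and no reset: what is moved stays moved. The work goes in short steps, Python scripts to look and compute and a shell command to move; the robot and the scene stay as the last step left them, time stands still between calls to the robot, and variables do not carry over. Pictures are saved under pics/ and viewed, at most 10 in all, crops included, and the job is handed in when it is done.

```bash
mkdir -p pics
python3 - <<'E'
from bench import sense,cams,ctrl
import cv2,numpy as np
for n in ("side","top"):
    im=cams.camera(n); cv2.imwrite(f"pics/{n}0.png",im[:,:,::-1])
    i=cams.camera_info(n); print(n,i)
s=sense();print(s["clock"],s["ee_pos"],s["tcp_rot"],s["opening"],ctrl.pinch_z)
E
```

```text
side {'fovy': 43.046441617592684, 'cx': 275.129096194917, 'cy': 210.95848865537414, 'R': array([[-0.99213212, -0.12416892, -0.01599782],
       [-0.07370963,  0.68262477, -0.72704216],
       [ 0.10119655, -0.72014269, -0.68640641]]), 't': array([ 0.59812202, -0.13945962,  1.07296881])}
top {'fovy': 45.579421022617716, 'cx': 277.85378362254477, 'cy': 200.78379362123235, 'R': array([[-0.00772208, -0.99989943, -0.01189564],
       [-0.98747156,  0.00949999, -0.15751085],
       [ 0.15760802,  0.01053029, -0.98744561]]), 't': array([0.31385674, 0.52443767, 0.93765519])}
0.1 [0.26809287 0.6189145  0.23042126] [-1.14958219e-04  2.02948766e-01  9.79189022e-01 -8.03260952e-04] 0.0852583715592567 0.0187
```

View pics/side0.png

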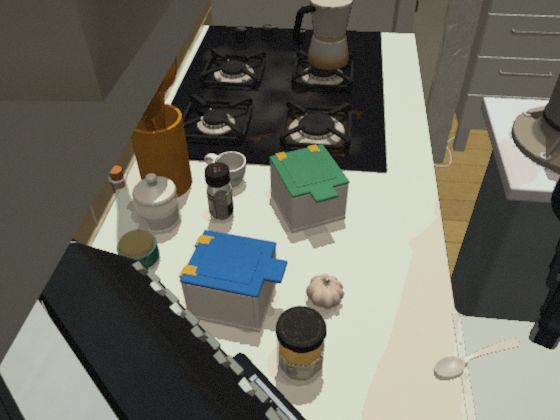

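View pics/top0.png

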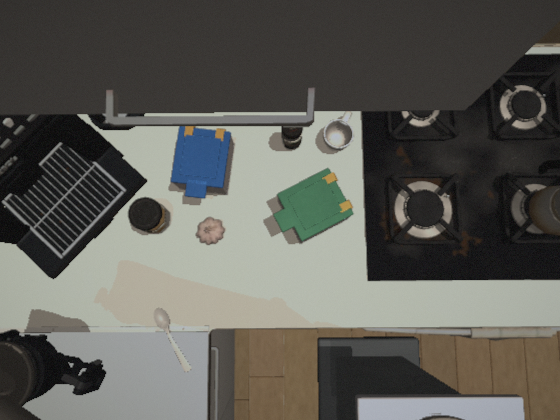

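The side view shows the green lid around (310,172) with its lip at (325,192). In the top view the lid is around (315,205), the lip is at (285,222), the hinges are at (330,178) and (347,207), and the garlic is at (210,231). The lip points to +y and slightly −x.

```bash
cat > h.py <<'E'
import numpy as np,cv2
from bench import cams
def ray(n,px,z):
    i=cams.camera_info(n); f=210/np.tan(np.radians(i["fovy"]/2)); R=np.array(i["R"]);t=np.array(i["t"])
    px=np.atleast_2d(px).astype(float)
    d=np.c_[(px[:,0]-i["cx"])/f,(px[:,1]-i["cy"])/f,np.ones(len(px))]@R
    c=-R.T@t
    return c+d*((z-c[2])/d[:,2])[:,None]
def proj(n,X):
    i=cams.camera_info(n); f=210/np.tan(np.radians(i["fovy"]/2)); X=np.atleast_2d(X)@np.array(i["R"]).T+i["t"]
    return np.c_[X[:,0]/X[:,2]*f+i["cx"],X[:,1]/X[:,2]*f+i["cy"]]
E
python3 - <<'E'
from h import *
from scipy.optimize import minimize
for n in("top","side"):
    im=cv2.imread(f"pics/{n}0.png"); hsv=cv2.cvtColor(im,cv2.COLOR_BGR2HSV)
    g=cv2.inRange(hsv,(60,90,40),(90,255,255)); y=cv2.inRange(hsv,(12,120,120),(32,255,255))
    k,l,st,c=cv2.connectedComponentsWithStats(g); j=1+np.argmax(st[1:,4]); print(n,st[j],c[j])
    g=(l==j).astype(np.uint8)
    near=cv2.dilate(g,np.ones((15,15)))
    m=((g>0)|((y>0)&(near>0))).astype(np.uint8)
    m=cv2.morphologyEx(m,cv2.MORPH_CLOSE,np.ones((3,3)))
    k,l,st,c=cv2.connectedComponentsWithStats((near&(y>0)).astype(np.uint8))
    print("yellow",[(c[a].round(1),st[a,4],ray(n,c[a],.08)[0,:2].round(4)) for a in range(1,k) if st[a,4]>8])
    # fit template (lid+lip) at z=.08 by IoU
    T=np.array([[0,50],[0,20],[-25,20],[-25,-20],[0,-20],[0,-50],[110,-50],[110,50]])/1000
    def poly(p):
        c,s=np.cos(p[2]),np.sin(p[2]); Q=T@np.array([[c,s],[-s,c]])+p[:2]
        return proj(n,np.c_[Q,np.full(8,.08)])
    def cost(p):
        r=np.zeros((1680,2240),np.uint8); cv2.fillPoly(r,[np.round(poly(p)*4+1.5).astype(int)],1)
        M=np.kron(m,np.ones((4,4),np.uint8)); return 1-(r&M).sum()/(r|M).sum()
    yy,xx=np.nonzero(m); w=ray(n,np.c_[xx,yy],.08)[:,:2].mean(0)
    best=min((minimize(cost,[w[0]-.043*np.cos(a),w[1]-.043*np.sin(a),a],method="Nelder-Mead",options=dict(initial_simplex=[[w[0]-.043*np.cos(a)+e,w[1]-.043*np.sin(a)+f,a+h] for e,f,h in((0,0,0),(.01,0,0),(0,.01,0),(0,0,.15))])) for a in(-1.3,-1.0,-.7)),key=lambda r:r.fun)
    p=best.x;u=np.array([np.cos(p[2]),np.sin(p[2])]); print("IoU",1-best.fun,"front mid",p,"lip",p[:2]-.025*u,"hinge",p[:2]+.11*u)
print("garlic",ray("top",[210,231],.03),ray("side",[324,292],.03))
print("jar",ray("top",[291,130],.105),"cup",ray("top",[338,135],.05), "blue lip",ray("top",[197,190],.08))
E
```

```text
top [ 275  169   78   71 2975] [310.80941176 206.24672269]
yellow [(array([330.2, 177.6]), np.int32(84), array([0.5649, 0.209 ])), (array([345.4, 205.6]), np.int32(81), array([0.5109, 0.1818]))]
IoU 0.945925053375543 front mid [ 0.49052099  0.28682369 -1.09915935] lip [0.47916236 0.30909433] hinge [0.54049895 0.18883286]
side [ 269  145   80   57 2670] [309.96816479 172.90524345]
yellow [(array([313.3, 147.7]), np.int32(63), array([0.511 , 0.1813])), (array([280.9, 155.3]), np.int32(65), array([0.5653, 0.2089]))]
IoU 0.9527279889698641 front mid [ 0.49134952  0.29006518 -1.11095686] lip [0.48025442 0.31246827] hinge [0.54016799 0.19149157]
garlic [[0.47016314 0.44387894 0.03      ]] [[0.47372535 0.45902501 0.03      ]]
jar [[0.65182942 0.28288722 0.105     ]] cup [[0.6573992  0.18860546 0.05      ]] blue lip [[0.54351713 0.46230058 0.08      ]]
```

```bash
python3 -m handwheel '[[1,[0.2,-0.28,0],[0,0,-1]],[1,[0.2,-0.28,0],[0,0,-1]],[1,[0.2,-0.28,0],[0,0,-1]],[1,[0.2,-0.28,0],[0,0,-1]],[1,[0.2,-0.28,0],[0,0,-1]],[1,[0.2,-0.28,0],[0,0,-1]],[1,[0.2,-0.28,0],[0,0,-1]],[1,[0.2,-0.28,0],[0,0,0]]]'
python3 - <<'E'
from bench import sense,cams
from scipy.spatial.transform import Rotation as Ro
import numpy as np
s=sense();q=s["tcp_rot"];R=Ro.from_quat([q[1],q[2],q[3],q[0]]).as_matrix()
print(R.round(3),np.round(s["qpos"],2),s["force"])
i=cams.camera_info("wrist");c=-np.array(i["R"]).T@i["t"];print("cam in tool",R.T@(c-s["ee_pos"]))
E
```

```text
clock: 1.1
ee_pos: [0.3645, 0.4842, 0.2309]
tcp_rot: [0.0, 0.526, 0.851, -0.0]
force: [0.8, -0.5, -0.3]
opening: 0.0003
grip_force: 0.0
[[-0.447  0.895 -0.   ]
 [ 0.895  0.447 -0.001]
 [-0.001 -0.001 -1.   ]] [-1.19  0.37  0.2   1.74 -0.08  1.05 -0.49] [ 0.80413732 -0.4839991  -0.30756235]
cam in tool [ 8.12194166e-02 -2.29415354e-05 -1.42446570e-01]
```

```bash
python3 -m handwheel '[[1,[0.22,-0.32,-0.15],[-0.89,-0.45,0]],[1,[0.22,-0.32,-0.15],[-0.89,-0.45,0]],[1,[0.22,-0.32,-0.15],[-0.89,-0.45,0]],[1,[0.22,-0.32,-0.15],[-0.89,-0.45,0]],[1,[0.22,-0.32,-0.15],[-0.89,-0.45,0]],[1,[0.22,-0.32,-0.15],[-0.89,-0.45,0]],[1,[0.22,-0.32,-0.15],[-0.89,-0.45,0]],[1,[0.22,-0.32,-0.15],[0,0,0]],[1,[0,0,0],[0,0,0]]]'
cat > look.py <<'E'
import sys
from h import *
from bench import sense
from scipy.spatial.transform import Rotation as Ro
k=sys.argv[1]
s=sense();q=s["tcp_rot"];R=Ro.from_quat([q[1],q[2],q[3],q[0]]).as_matrix()
u=np.array([.447,-.8945]);d=np.array(s["ee_pos"])[:2]-[.480,.311]
print("in",d@u,"lat",d@[.8945,.447],"z",s["ee_pos"][2],"toolz",R[:,2].round(3),"q",np.round(s["qpos"],2))
a=cams.camera("side")[70:350,180:460];b=cams.camera("top")[90:370,130:410]
print("tcp px side",proj("side",s["ee_pos"]),"top",proj("top",s["ee_pos"]))
o=cv2.resize(np.hstack([a,b]),(800,400),interpolation=cv2.INTER_CUBIC)
cv2.imwrite(f"pics/{k}.png",o[:,:,::-1])
E
python3 look.py a1
```

```text
clock: 2.22
ee_pos: [0.4704, 0.329, 0.1589]
tcp_rot: [0.292, 0.495, 0.798, -0.18]
force: [-0.9, 0.1, 0.5]
opening: 0.0004
grip_force: 0.0
in -0.020372671018841423 lat -0.000527667107866346 z 0.1588577301482339 toolz [ 0.288 -0.577 -0.765] q [-1.33  0.62  0.4   1.78  0.41  1.17 -0.73]
tcp px side [[335.62928398 166.23877502]] top [[265.84669431 222.91831652]]
```

View pics/a1.png

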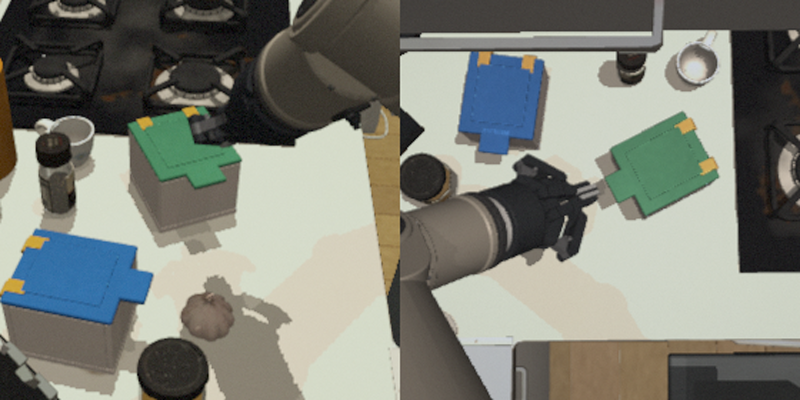

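The picture shows the closed fingertips just outside the lip and centred on it (top crop near (595,190)). The garlic and blue lip are clear. Next: down, then in.

```bash
python3 -m handwheel '[[1,[0,0,-0.48],[0,0,0]],[1,[0,0,-0.48],[0,0,0]],[1,[0,0,-0.48],[0,0,0]],[1,[0,0,-0.46],[0,0,0]],[1,[0.06,-0.11,0],[0,0,0]],[1,[0.06,-0.11,0],[0,0,0]],[1,[0.06,-0.12,0],[0,0,0]],[1,[0,0,0],[0,0,0]]]'; python3 look.py a2
```

```text
clock: 3.32
ee_pos: [0.4815, 0.3102, 0.0464]
tcp_rot: [0.292, 0.496, 0.798, -0.178]
force: [-0.6, -0.8, -0.1]
opening: -0.0003
grip_force: 0.0
in 0.0014206641124172197 lat 0.0009537156502971234 z 0.04639977448981333 toolz [ 0.29  -0.574 -0.766] q [-1.28  0.78  0.38  1.84  0.42  0.97 -0.81]
tcp px side [[325.00933565 212.82375527]] top [[277.57705947 223.75200035]]
```

View pics/a2.png

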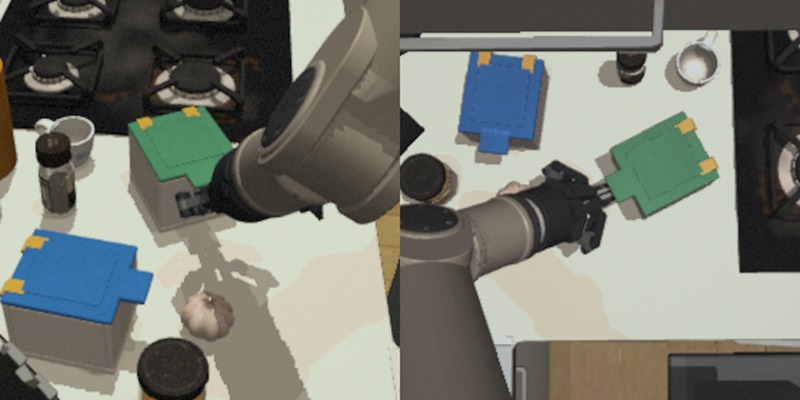

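The fingertip is under the lip: in the top crop the tips disappear beneath it at about (612,190). Force is negligible. Lifting along the arc.

```bash
python3 -m handwheel '[[1,[0,0,0.1],[0,0,0]],[1,[0,0,0.1],[0,0,0]],[1,[0.007,-0.015,0.146],[0,0,0]],[1,[0.007,-0.015,0.146],[0,0,0]],[1,[0.007,-0.015,0.146],[0,0,0]],[1,[0.007,-0.015,0.146],[0,0,0]],[1,[0.025,-0.05,0.136],[0,0,0]],[1,[0.025,-0.05,0.136],[0,0,0]],[1,[0.025,-0.05,0.136],[0,0,0]],[1,[0.025,-0.05,0.136],[0,0,0]],[1,[0,0,0],[0,0,0]]]'; python3 look.py a3
```

```text
clock: 4.8
ee_pos: [0.4888, 0.2948, 0.1257]
tcp_rot: [0.292, 0.495, 0.799, -0.178]
force: [0.1, 0.6, -0.8]
opening: 0.0003
grip_force: 0.2
in 0.01838619796072389 lat 0.0006115692903519779 z 0.1256724978800218 toolz [ 0.29  -0.574 -0.766] q [-1.28  0.65  0.41  1.84  0.44  1.07 -0.73]
tcp px side [[323.33441395 168.55889126]] top [[285.56683779 214.65432224]]
```

View pics/a3.png

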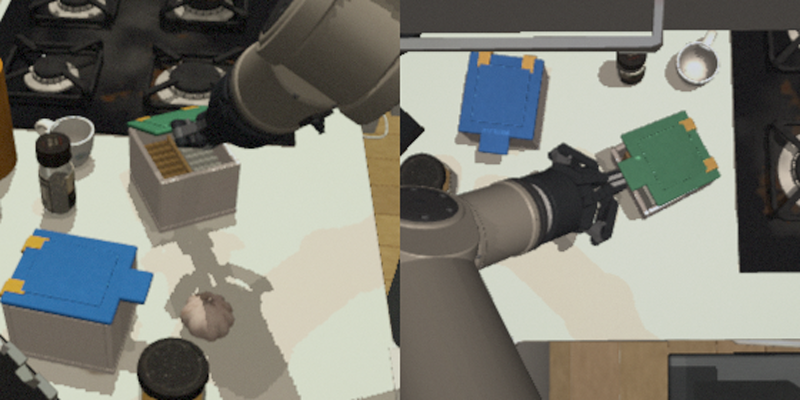

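The lid is up about 35°, riding on the fingertip, and the caddy has not moved. Continuing to about 90°.

```bash
python3 -m handwheel '[[1,[0.045,-0.09,0.12],[0,0,0]],[1,[0.045,-0.09,0.12],[0,0,0]],[1,[0.045,-0.09,0.12],[0,0,0]],[1,[0.045,-0.09,0.12],[0,0,0]],[1,[0.045,-0.09,0.12],[0,0,0]],[1,[0.055,-0.11,0.07],[0,0,0]],[1,[0.055,-0.11,0.07],[0,0,0]],[1,[0.055,-0.11,0.07],[0,0,0]],[1,[0.055,-0.11,0.07],[0,0,0]],[1,[0.055,-0.11,0.07],[0,0,0]],[1,[0.063,-0.125,0.02],[0,0,0]],[1,[0.063,-0.125,0.02],[0,0,0]],[1,[0.05,-0.1,0.02],[0,0,0]],[1,[0,0,0],[0,0,0]]]'; python3 look.py a4
```

```text
clock: 6.65
ee_pos: [0.5292, 0.2136, 0.1857]
tcp_rot: [0.292, 0.495, 0.799, -0.178]
force: [0.1, 0.3, 0.3]
opening: -0.0
grip_force: 0.0
in 0.10913617496115537 lat 0.00041829438456972165 z 0.18572023761083742 toolz [ 0.289 -0.574 -0.766] q [-1.2   0.52  0.47  1.89  0.5   1.06 -0.62]
tcp px side [[302.61858919 105.30559911]] top [[333.80609749 185.71745524]]
```

View pics/a4.png

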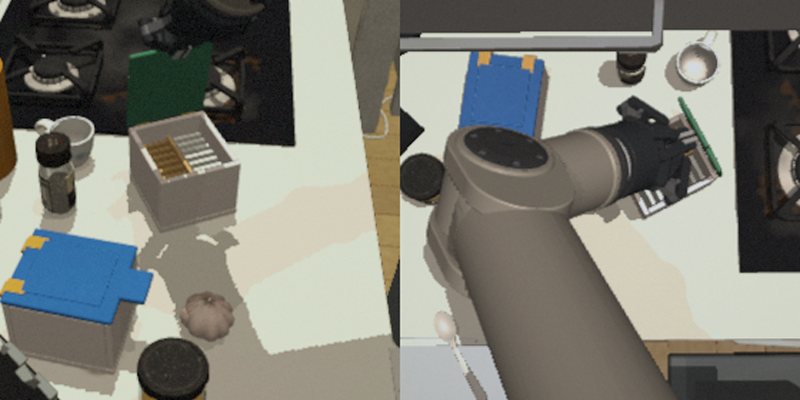

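The lid is nearly upright with the fingertip behind it, and nothing else has moved. Now easing it over to about 100–105°, then backing off.

```bash
python3 -m handwheel '[[1,[0.037,-0.075,0],[0,0,0]],[1,[0.037,-0.075,0],[0,0,0]],[1,[0.037,-0.075,0],[0,0,0]],[1,[0.037,-0.075,0],[0,0,0]],[1,[0.037,-0.075,-0.02],[0,0,0]],[1,[0.037,-0.075,-0.02],[0,0,0]],[1,[0.037,-0.075,-0.02],[0,0,0]],[1,[0.037,-0.075,-0.02],[0,0,0]],[1,[0.037,-0.075,-0.02],[0,0,0]],[1,[0,0,0],[0,0,0]],[1,[0,0,0],[0,0,0]]]'; python3 look.py a5
```

```text
clock: 8.12
ee_pos: [0.5489, 0.1741, 0.1796]
tcp_rot: [0.292, 0.495, 0.799, -0.178]
force: [0.5, 0.8, 0.6]
opening: -0.0001
grip_force: 0.0
in 0.1532834495333523 lat 0.0004660007085487356 z 0.17957456215476922 toolz [ 0.29  -0.573 -0.766] q [-1.15  0.52  0.49  1.92  0.53  1.   -0.58]
tcp px side [[292.68698975  94.9817672 ]] top [[356.42446478 174.72052996]]
```

View pics/a5.png

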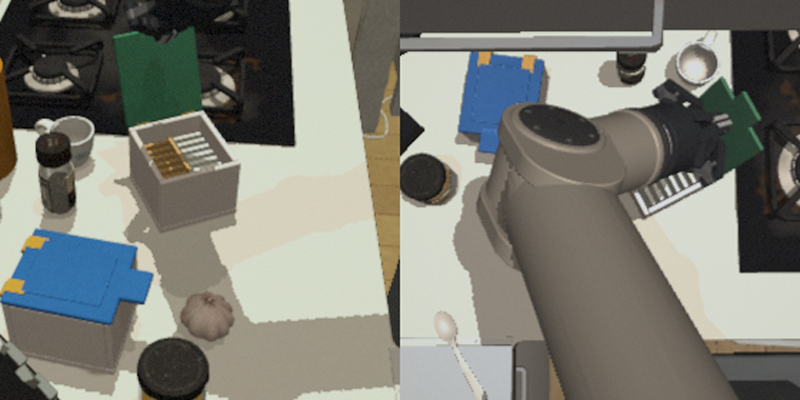

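The lid has fallen back past the fingers and leans open on its stop. Withdrawing up and outward.

```bash
python3 -m handwheel '[[1,[-0.1,0.2,0.1],[0,0,0]],[1,[-0.13,0.26,0.3],[0,0,0]],[1,[-0.13,0.26,0.4],[0,0,0]],[1,[-0.2,0.3,0.4],[0,0,0]],[1,[-0.3,0.3,0.3],[0,0,0]],[1,[-0.3,0.4,0],[0,0,0]],[1,[-0.4,0.4,0],[0,0,0]],[1,[-0.4,0.4,0],[0,0,0]],[1,[-0.4,0.4,0],[0,0,0]],[1,[-0.4,0.4,0],[0,0,0]],[1,[0,0,0],[0,0,0]],[1,[0,0,0],[0,0,0]]]'; python3 look.py a6
```

```text
clock: 9.72
ee_pos: [0.3831, 0.3732, 0.2693]
tcp_rot: [0.292, 0.495, 0.799, -0.179]
force: [1.1, -0.7, -0.2]
opening: 0.0001
grip_force: 0.0
in -0.09893721816929377 lat -0.058829561038933754 z 0.2693392234436319 toolz [ 0.29  -0.574 -0.766] q [-1.48  0.46  0.38  1.73  0.39  1.43 -0.77]
tcp px side [[410.52752618 122.95706732]] top [[233.39044358 273.591547  ]]
```

View pics/a6.png

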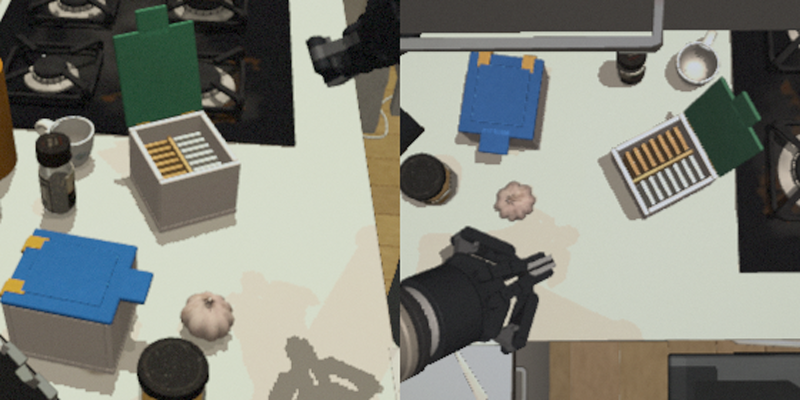

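The lid stands open by itself, everything else is in place, and the hand is clear.

```bash
python3 -c "
from bench import close_job
print(close_job())"
```

```text
the job is handed in; nothing more can be done
None
```

The green caddy's lid is open and leaning back on its stop, the caddy, blue caddy, jar, cup and garlic look unmoved in the last pictures, the hand is clear, and the job is handed in at about 10 s of the 35 s allowed; no verdict came back.

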